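# Set the bell timer for the brownies

### The job

The brownies are about to go in the oven: pick up the pink bell timer by its case (never lift it by the dial), set it down flat in its brass-cornered holder and let go of it. With the timer sitting in the holder, twist its dial clockwise past the red top mark (30 minutes), then back down to 20 minutes, and let go. Leave the jar, the mug and the potted plant where they stand.

Things in the scene. Friction and masses are not known exactly. Their poses are not given: they have to be found in the camera images.
- timer: Loose bell timer, about 0.3 kg. Pink square case 60 x 60 mm, 40 mm high, with a cream dial on top, 67 mm high overall. Origin: centre of the underside; z up along the dial's axis, x and y square to the case's sides. Grip the case on two facing sides, pads about 30 mm above the underside. Any of the four quarter turns fits the holder.
- zero_mark (a point): Broad green mark on the case's top, 25 mm from the dial's axis towards the timer's +x: 0 minutes. From it, clockwise seen from above, five thin dark marks, 30 degrees apart, stand for 5, 10, 15, 20 and 25 minutes. 40 mm above the timer's underside.
- top_mark (a point): Broad red mark on the case's top, 25 mm from the dial's axis towards the timer's -x, half a turn from the green one: the top mark, 30 minutes.
- dial (a joint): Angle of the dial in its case, rad: 0 at the green mark, growing clockwise from above, 0.1047 per minute (20 minutes = 2.094, red mark = 3.142, stop at 3.74). Disc 41 mm across, 40 to 45 mm above the timer's underside. Friction about 0.04 N m, no spring: it stays where it is left. Starts at some 5 to 12 minutes.
- grip: Upright cream bar fixed across the dial, turning with it: 40 mm long, 13 mm thick, 22 mm high (45 to 67 mm above the timer's underside). Origin on the dial's axis at the bar's foot; x runs along the bar to its pointer end, z up. A dark stripe on its top, from the middle to one end, marks the pointer end. Pinch it across its thickness, fingertips just above the disc.
- holder_floor (a point): Centre of the holder's floor, 4 mm above the counter, where the centre of the timer's underside goes; x, y square to its sides. Holder: fixed dark plate 84 x 84 x 4 mm with brass L lips at its corners, 4 mm thick, 9 mm above the floor, enclosing 67 x 67 mm, with 43 mm gaps mid-side for the fingers. The lips keep the case from turning with the dial (play up to 0.12 rad each way).
- jar: Bystander: loose amber glass jar with a wooden lid, 64 mm across, 110 mm high; origin at the centre of its underside.
- mug: Bystander: loose white mug, 74 mm across, 85 mm high, with a handle on its +y side; origin at the centre of its underside.
- plant: Bystander: loose small plant in a white pot, 68 mm across at its widest, pot 62 mm high, leaves to about 110 mm; origin at the centre of its underside.

How it is judged:
By the outcome, as a careful person would: the job done as asked, in the order asked, and still so for the second after the job is handed in, with the robot touching nothing.
It also fails if it takes over 58 s, if anything falls off the work surface, if the arm or the gripper's body presses on something with over 40 N, if the wrist force passes 120 N, or if a joint passes its speed limit or range.

### The arm

A 6-joint arm with a two-finger parallel gripper is mounted at the origin on the work surface. World frame = base frame: x ahead of the robot, y to its left, z up, the work surface at z = 0. Lengths are in m, angles in rad, forces in N, time in s.
With the tool pointing down it reaches from about 0.325 to 0.9 m from the base axis. Payload 6.1 kg.
Tool frame: the origin (TCP) lies at the very end of the fingers, on their centre line; the grasp point (between the pads) lies bot.hold_point_z behind it (bot.hold_point_z is the distance from the TCP to the grasp point, in m); z points along the fingers, y is the line along which they close (so a half turn about z gives the same grasp; the last joint's range is limited). The gripper opens to 85 mm and grips with 20 to 120 N. Pads are 22 mm wide; open, the fingers measure 114 mm over their backs; the gripper's body (76 mm by 85 mm) begins 54 mm behind the grasp point. The pads swing forward as they close: fully open they stand 13 mm farther back than shut.
Start: joints at [-1.258, 0.22, 1.526, -0, 1.395, -0.126], TCP at [0.266, -0.566, 0.231] pointing down, gripper open.
Joint ranges: [-2.98, 2.98], [-0.91, 2.08], [0.09, 2.57], [-1.24, 4.39], [0.2, 2.65], [-2.68, 2.68]. Speed limits (rad/s): [2.57, 2.57, 3.01, 3.14, 3.14, 3.14].

### API

Orientations are given as a unit quaternion [x, y, z, w].
In Python, from bench import bot gives the robot as it stands.
- The arm moves only by the shell command python3 jog.py 'ROWS'. ROWS is a JSON list of rows, 1 to 8 of them, each an object with the fields rotvec (a list: a rotation vector rx, ry, rz in rad), xyz (a list: dx, dy, dz in units of 50 mm), jaw (the opening from 0.0 (shut) to 1.0 (fully open)); a field left out counts as zero (the opening has to be given); each row is the pose to reach, as a shift and turn from the pose commanded when the command began, along the tool's axes at that moment; what a row does not reach only later rows make up. A row lasts 1/12 s, in which the tool goes at most 0.0417 m and 0.125 rad, less where a joint would pass 70% of its speed; a pose out of reach is approached as far as the arm can. The fingers move at their own pace and stop on an object; the grip force is fixed at half the most. Time passes only in rows, so rows that do not move let the fingers close. It prints the time, the measured TCP pose, the force, the opening and the grip force at its end. Input that does not fit is refused with a message, and nothing moves.
- bot.sense(): the state, without advancing time (a new reading comes with each control period).
- bot.read_camera(name): name is "side" or "top"; returns the picture (420x560x3 uint8, blue, green, red); there is no depth.
- bot.camera_params(name): a dict with "intrinsics" (3x3 intrinsics, pixels), "k1" (the pictures are not rectified: a ray, as slopes to the right and down, at radius r is drawn at 1 + k1 r^2 times it, then the intrinsics apply), "rvec" (rotation vector, rad) and "tvec" (3), from world to camera coordinates, as OpenCV has them. Camera axes: x right, y down, z forward; pixel columns grow to the right and rows downward; lengths in m; the calibration is good to about 2 mm. A picture is of the moment at which its call begins. camera_params takes no time and is no camera call.
- bot.hand_in(): hands the job in; it is judged then, once.
The state is a dict: "time_s": time; "joint_pos": joint angles; "dq": joint speeds; "joint_efforts": joint torques, N m; "position": TCP position; "ee_rot": TCP orientation; "wrist_force": force on the tool from outside, world axes, zero at the start; "ft_torque": the same for the moment, N m; "opening": opening from 0.0 (shut) to 1.0 (fully open); "grip_force": force on a finger pad.
Only numpy, scipy, OpenCV 4.12 (cv2) and the standard library are available. Lean on these libraries where they do the work, as an engineer would, in place of code of your own. Each camera call takes 0.05 s, during which the arm holds its last target. There are 200 camera calls.

## Working session

There is one attempt and no reset: what is moved stays moved. The work goes in short steps, Python scripts to look and compute and a shell command to move; the robot and the scene stay as the last step left them, time stands still between calls to the robot, and variables do not carry over. Pictures are saved under pics/ and viewed, at most 10 in all, crops included, and the job is handed in when it is done.

```bash
mkdir -p pics; ls
python3 - <<'E'
from bench import bot
import cv2
for n in("top","side"):
    cv2.imwrite(f"pics/{n}0.png",bot.read_camera(n)); print(n,bot.camera_params(n))
s=bot.sense();print(s["time_s"],s["position"],s["ee_rot"],s["opening"],bot.hold_point_z)
E
```

```text
bench.py
jog.py
pics
top {'intrinsics': array([[526.02880587,   0.        , 281.65508302],
       [  0.        , 526.02880587, 206.01159654],
       [  0.        ,   0.        ,   1.        ]]), 'k1': -0.019590873377577398, 'rvec': array([ 2.16956363, -2.12039398,  0.24840487]), 'tvec': array([-0.03654946,  0.61284771,  0.82011341])}
side {'intrinsics': array([[498.85644312,   0.        , 277.08051343],
       [  0.        , 498.85644312, 207.37801954],
       [  0.        ,   0.        ,   1.        ]]), 'k1': -0.12445281580861792, 'rvec': array([ 2.11089998, -0.13557348,  0.07186401]), 'tvec': array([-0.60692148,  0.11235085,  0.99183904])}
0.1 [ 0.26538371 -0.56527226  0.23031926] [ 9.76030407e-01  2.17632465e-01 -6.66553991e-05 -8.65963925e-04] 0.9991049263646254 0.0187
```

View pics/top0.png

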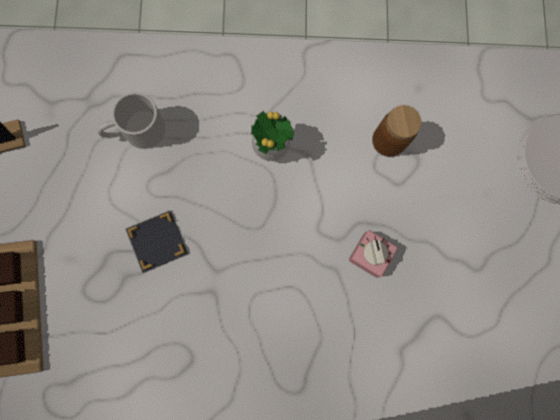

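View pics/side0.png

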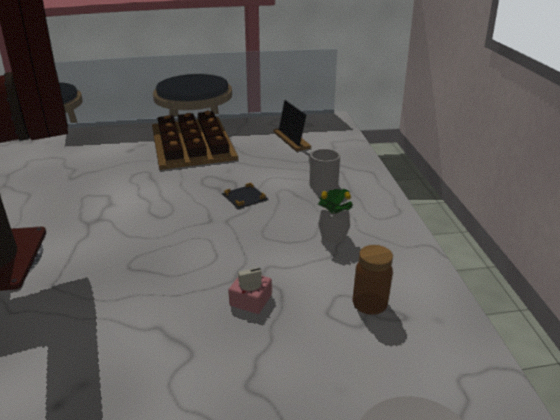

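The top view shows the timer near (373,253), the holder near (157,241), the jar at (397,131), the plant at (271,135) and the mug at (138,120). I'll enlarge the timer and holder.

Run:
```python
import cv2,numpy as np
a=cv2.imread("pics/top0.png")
c1=cv2.resize(a[222:286,340:410],None,fx=5.5,fy=5.5,interpolation=cv2.INTER_CUBIC)
c2=cv2.resize(a[205:277,120:194],None,fx=5.5,fy=5.5,interpolation=cv2.INTER_CUBIC)
o=np.zeros((400,792,3),np.uint8);o[:c1.shape[0],:c1.shape[1]]=c1;o[:c2.shape[0],385:385+c2.shape[1]]=c2
o=np.clip(o*1.3,0,255).astype(np.uint8)
cv2.imwrite("pics/crop0.png",o)
```

```text
(no output)
```

View pics/crop0.png

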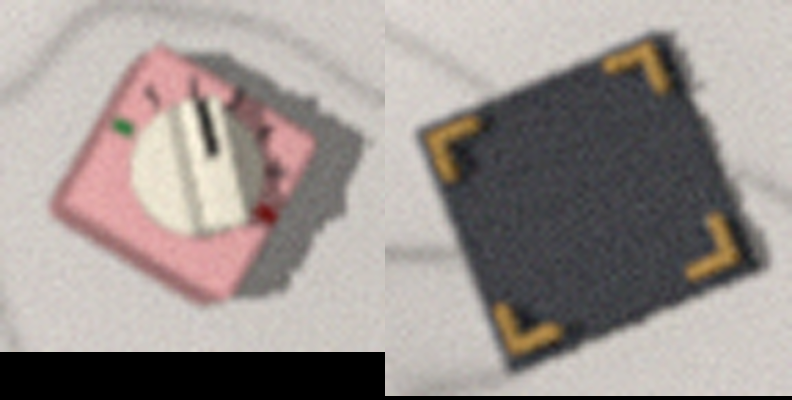

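Left crop: case-top corners at (158,45), (316,140), (228,298), (68,203), green mark (123,127), red (265,214), and the pointer stripe runs (212,155)→(202,102). Right crop: brass outer corners at (428,131), (652,42), (739,262), (512,355).

```bash
cat > h.py <<'E'
import cv2,numpy as np
from bench import bot
from scipy.spatial.transform import Rotation as R
def world(name,px,z):
    p=bot.camera_params(name);px=np.array(px,float).reshape(-1,1,2)
    n=cv2.undistortPoints(px,p["intrinsics"],np.array([p["k1"],0,0,0.]))[:,0]
    M=cv2.Rodrigues(p["rvec"])[0];c=-M.T@p["tvec"]
    d=np.c_[n,np.ones(len(n))]@M
    return c+d*((z-c[2])/d[:,2])[:,None]
def proj(name,P):
    p=bot.camera_params(name)
    return cv2.projectPoints(np.array(P,float),p["rvec"],p["tvec"],p["intrinsics"],np.array([p["k1"],0,0,0.]))[0][:,0]
def square(w):
    w=np.array(w)[:,:2];e=[w[1]-w[0],w[2]-w[1],w[3]-w[2],w[0]-w[3]]
    a=[np.arctan2(v[1],v[0]) for v in e]
    return w.mean(0),[np.linalg.norm(v) for v in e],np.degrees(a)
def tool(target):
    "world target of TCP -> shift in tool axes, from measured pose"
    s=bot.sense();return R.from_quat(s["ee_rot"]).inv().apply(np.array(target)-s["position"])
def yaw():
    s=bot.sense();y=R.from_quat(s["ee_rot"]).as_matrix()[:,1];return np.degrees(np.arctan2(y[1],y[0]))
E
python3 - <<'E'
from h import *
np.set_printoptions(precision=4,suppress=True)
c=lambda P,o:(np.array(P)+.5)/5.5-.5+o
t=world("top",c([(158,45),(316,140),(228,298),(68,203)],(340,222)),.04);print(square(t))
g=world("top",c([(123,127),(265,214)],(340,222)),.04);v=g[0]-g[1];print(g,np.linalg.norm(v),np.degrees(np.arctan2(v[1],v[0])),g.mean(0))
s=world("top",c([(212,155),(202,102)],(340,222)),.067);v=s[1]-s[0];print("ptr",s,np.linalg.norm(v),np.degrees(np.arctan2(v[1],v[0])))
h=world("top",c([(428-385,131),(652-385,42),(739-385,262),(512-385,355)],(120,205)),.013);print("holder",square(h))
for n,px in(("jar",(403,120)),):print(n,world("top",[px],.11))
print("mug",world("top",[(136,111)],.085),"plant",world("top",[(270,132)],.06))
print(yaw(),R.from_quat(bot.sense()["ee_rot"]).as_matrix())
E
```

```text
(array([ 0.5409, -0.182 ]), [np.float64(0.056550950083795584), np.float64(0.05656090502032606), np.float64(0.0564268238390031), np.float64(0.05704788219386538)], array([-120.113 ,  150.0512,   60.381 ,  -29.8234]))
[[ 0.554  -0.1605  0.04  ]
 [ 0.5282 -0.2043  0.04  ]] 0.05077742316554439 59.479923312849884 [ 0.5411 -0.1824  0.04  ]
ptr [[ 0.5431 -0.1818  0.067 ]
 [ 0.5589 -0.179   0.067 ]] 0.016073208354760702 9.988776708836328
holder (array([0.556 , 0.1909]), [np.float64(0.07423403859813013), np.float64(0.07531810699905904), np.float64(0.07459034970938419), np.float64(0.07548440260318746)], array([ -66.0997, -155.8198,  114.0287,   23.9092]))
jar [[ 0.7524 -0.2164  0.11  ]]
mug [[0.7614 0.2225 0.085 ]] plant [[ 0.741  -0.0001  0.06  ]]
-64.85994980350621 [[ 0.9053  0.4248 -0.0005]
 [ 0.4248 -0.9053  0.0017]
 [ 0.0002 -0.0017 -1.    ]]
```

Measurements fit: the case and mark spacing match the given sizes, the timer's yaw is 60° with its centre at (0.541,-0.182), and the dial is at about 8.3 min. The holder is at (0.556,0.191) with sides at 24°. I'll go above the timer, with the fingers closing along -30°.

Careful with the scale: shifts go in units of 50 mm. That gives: -0.23 m is -4.6, 0.1 m is 2.

```bash
python3 jog.py '[{"rotvec": [0, 0, -0.6], "xyz": [8.2, -4.6, 2], "jaw": 1}, {"rotvec": [0, 0, -0.6], "xyz": [8.2, -4.6, 2], "jaw": 1}, {"rotvec": [0, 0, -0.6], "xyz": [8.2, -4.6, 2], "jaw": 1}, {"rotvec": [0, 0, -0.6], "xyz": [8.2, -4.6, 2], "jaw": 1}, {"rotvec": [0, 0, -0.6], "xyz": [8.2, -4.6, 2], "jaw": 1}, {"rotvec": [0, 0, -0.6], "xyz": [8.2, -4.6, 2], "jaw": 1}, {"rotvec": [0, 0, -0.6], "xyz": [8.2, -4.6, 2], "jaw": 1}, {"rotvec": [0, 0, -0.6], "xyz": [8.2, -4.6, 2], "jaw": 1}]'
python3 - <<'E'
from h import *
print(yaw(),tool([.541,-.182,.13]))
E
```

```text
time_s: 0.77
position: [0.4557, -0.2986, 0.1613]
ee_rot: [0.868, 0.496, -0.0, -0.0]
wrist_force: [1.3, -0.2, -0.5]
opening: 1.0
grip_force: 0.0
-30.49241286615043 [0.14375367 0.01432733 0.03126478]
```

Converted, 0.143 m is 2.86, 0.032 m is 0.64.

```bash
python3 jog.py '[{"rotvec": [0, 0, -0.01], "xyz": [2.86, 0.28, 0.64], "jaw": 1}, {"rotvec": [0, 0, -0.01], "xyz": [2.86, 0.28, 0.64], "jaw": 1}, {"rotvec": [0, 0, -0.01], "xyz": [2.86, 0.28, 0.64], "jaw": 1}, {"rotvec": [0, 0, -0.01], "xyz": [2.86, 0.28, 0.64], "jaw": 1}, {"rotvec": [0, 0, -0.01], "xyz": [2.86, 0.28, 0.64], "jaw": 1}, {"rotvec": [0, 0, -0.01], "xyz": [2.86, 0.28, 0.64], "jaw": 1}]'
python3 - <<'E'
from h import *
print(yaw(),tool([.541,-.182,.008]))
cv2.imwrite("pics/s1.png",cv2.resize(bot.read_camera("side")[150:350,150:410],None,fx=3,fy=3))
E
```

```text
time_s: 1.27
position: [0.5397, -0.183, 0.129]
ee_rot: [0.865, 0.502, -0.001, -0.001]
wrist_force: [-1.0, -0.1, 1.0]
opening: 0.998
grip_force: 0.0
-29.7375557100362 [0.00158488 0.00086492 0.12100061]
```

View pics/s1.png

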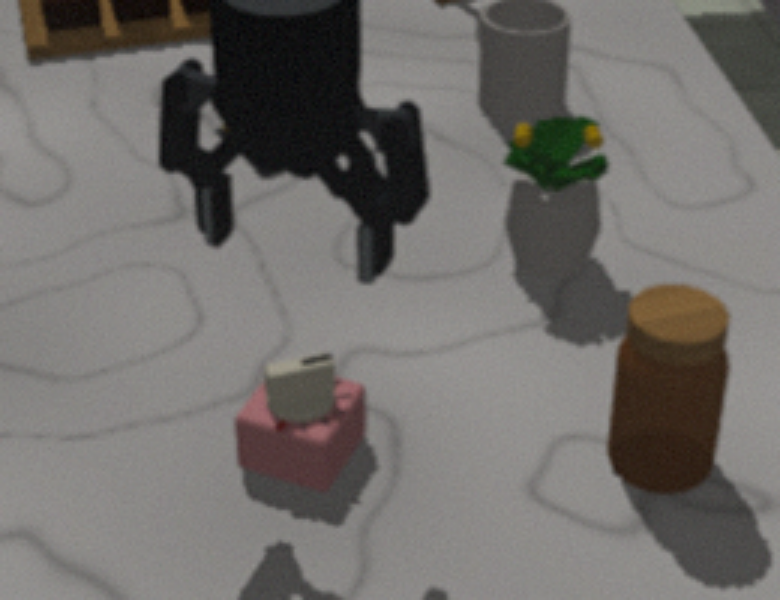

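The open gripper is centred above the timer, and the finger line matches the case sides. Descending.

```bash
python3 jog.py '[{"xyz": [0.02, 0.02, 0.6], "jaw": 1}, {"xyz": [0.02, 0.02, 1.2], "jaw": 1}, {"xyz": [0.02, 0.02, 1.8], "jaw": 1}, {"xyz": [0.02, 0.02, 2.2], "jaw": 1}, {"xyz": [0.02, 0.02, 2.4], "jaw": 1}, {"xyz": [0.02, 0.02, 2.4], "jaw": 1}]'
python3 jog.py '[{"jaw": 0.4}, {"jaw": 0.4}, {"jaw": 0.4}, {"jaw": 0.4}, {"jaw": 0.4}, {"jaw": 0.4}]'
python3 - <<'E'
from h import *
print(yaw())
a=bot.read_camera("side")[190:340,180:320];b=bot.read_camera("top")[210:300,320:430]
o=np.zeros((450,795,3),np.uint8);o[:,:420]=cv2.resize(a,(420,450));o[:300,425:791]=cv2.resize(b,(366,300))
cv2.imwrite("pics/g1.png",o)
E
```

```text
time_s: 1.82
position: [0.5387, -0.1845, 0.0076]
ee_rot: [0.866, 0.5, -0.001, -0.002]
wrist_force: [0.1, -0.4, -0.1]
opening: 0.999
grip_force: 0.0
time_s: 2.32
position: [0.5427, -0.1851, 0.0122]
ee_rot: [0.866, 0.501, 0.001, 0.002]
wrist_force: [-1.1, -2.4, 7.1]
opening: 0.689
grip_force: 67.4
-29.901058130726383
```

View pics/g1.png

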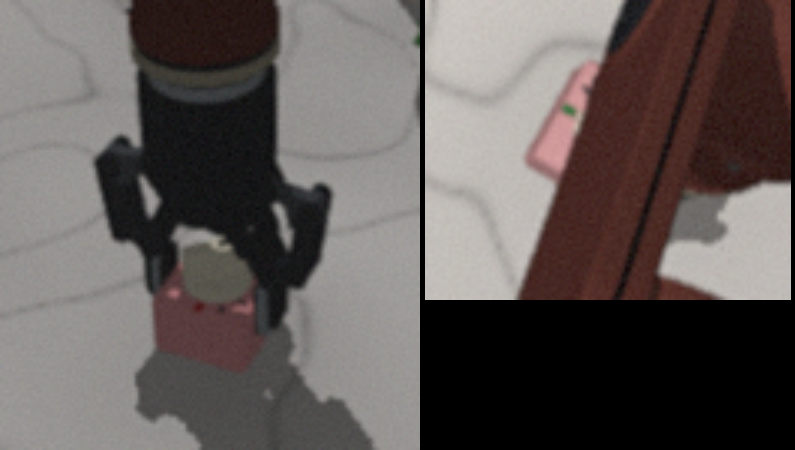

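The pads are on the case sides with the dial between them, opening 0.69 (about 59 mm). Lifting.

Converted, -0.12 m is -2.4, -0.09 m is -1.8.

```bash
python3 jog.py '[{"xyz": [0, 0, -0.6], "jaw": 0.4}, {"xyz": [0, 0, -1.2], "jaw": 0.4}, {"xyz": [0, 0, -1.8], "jaw": 0.4}, {"xyz": [0, 0, -2.4], "jaw": 0.4}, {"xyz": [0, 0, -2.4], "jaw": 0.4}, {"xyz": [0, 0, -2.4], "jaw": 0.4}]'
python3 - <<'E'
from h import *
print(yaw(),tool([.556,.191,.13]))
cv2.imwrite("pics/l1.png",cv2.resize(bot.read_camera("side")[100:350,150:410],None,fx=2.4,fy=2.4))
E
```

```text
time_s: 2.92
position: [0.5427, -0.1847, 0.1325]
ee_rot: [0.866, 0.501, 0.001, 0.002]
wrist_force: [-0.2, 0.9, -3.7]
opening: 0.693
grip_force: 67.3
-29.89616290453984 [ 0.33234496 -0.17578391  0.0016671 ]
```

View pics/l1.png

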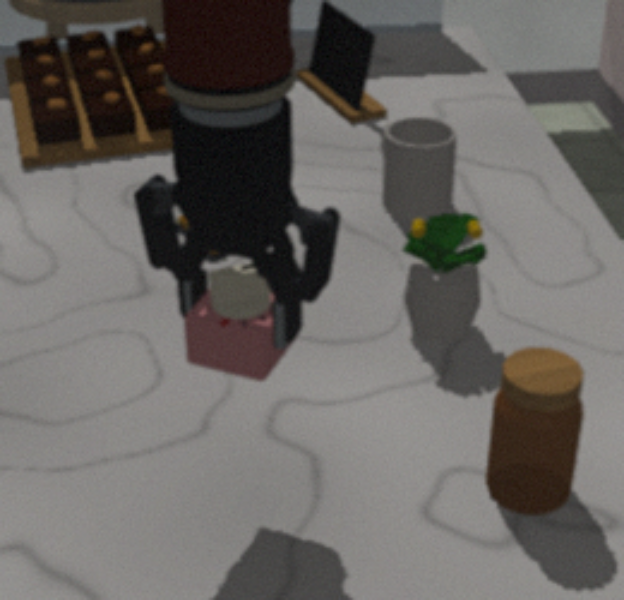

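The timer is held level by the case and is clear of the counter. Carrying it to the holder while turning it -36°.

Converted, 0.28 m is 5.6, 0.245 m is 4.9.

```bash
python3 jog.py '[{"rotvec": [0, 0, 0.08], "xyz": [0.7, -0.36, 0], "jaw": 0.4}, {"rotvec": [0, 0, 0.16], "xyz": [1.4, -0.74, 0], "jaw": 0.4}, {"rotvec": [0, 0, 0.24], "xyz": [2.1, -1.1, 0], "jaw": 0.4}, {"rotvec": [0, 0, 0.32], "xyz": [2.8, -1.48, 0], "jaw": 0.4}, {"rotvec": [0, 0, 0.4], "xyz": [3.5, -1.84, 0], "jaw": 0.4}, {"rotvec": [0, 0, 0.48], "xyz": [4.2, -2.2, 0], "jaw": 0.4}, {"rotvec": [0, 0, 0.56], "xyz": [4.9, -2.6, 0], "jaw": 0.4}, {"rotvec": [0, 0, 0.63], "xyz": [5.6, -2.96, 0], "jaw": 0.4}]'
python3 - <<'E'
from h import *
print(yaw(),tool([.556,.191,.13]))
E
```

```text
time_s: 3.63
position: [0.55, 0.1343, 0.1271]
ee_rot: [0.979, 0.206, -0.002, -0.0]
wrist_force: [1.4, -1.1, -3.4]
opening: 0.696
grip_force: 67.0
-66.23103816272177 [ 0.02829956 -0.04947151 -0.00297316]
```

Converted, 0.06 m is 1.2, -0.05 m is -1.

```bash
python3 jog.py '[{"xyz": [0.28, -0.5, 0.4], "jaw": 0.4}, {"xyz": [0.56, -1, 0.8], "jaw": 0.4}, {"xyz": [0.56, -1, 1.2], "jaw": 0.4}, {"xyz": [0.56, -1, 1.2], "jaw": 0.4}, {"xyz": [0.56, -1, 1.2], "jaw": 0.4}]'
python3 - <<'E'
from h import *
print(yaw(),tool([.556,.191,.0165]),bot.sense()["position"])
a=bot.read_camera("side")[110:230,180:320];b=bot.read_camera("top")[190:290,105:215]
o=np.zeros((343,795,3),np.uint8);o[:,:400]=cv2.resize(a,(400,343));o[:,410:787]=cv2.resize(b,(377,343))
cv2.imwrite("pics/h1.png",np.clip(o*1.3,0,255).astype(np.uint8))
E
```

```text
time_s: 4.05
position: [0.5545, 0.189, 0.0664]
ee_rot: [0.978, 0.208, -0.004, 0.0]
wrist_force: [-0.1, 0.7, -2.3]
opening: 0.687
grip_force: 66.9
-65.95309320685593 [ 0.00256399 -0.00111909  0.04985156] [0.55448694 0.1890223  0.06636786]
```

View pics/h1.png

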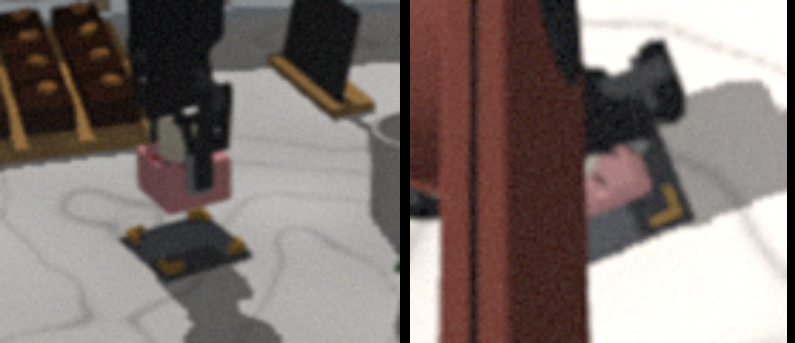

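The side view shows the timer level, squarely above the holder. Visible case underside corners in the crop are (142,187), (182,211), (230,197). I'll check them against the expected position.

Run:
```python
from h import *
np.set_printoptions(precision=4,suppress=True)
px=np.array([(142,187),(182,211),(230,197)])/np.array([400/140,343/120])+(180,110)
w=world("side",px,.054);print(w,"ctr",(w[0]+w[2])/2)
hp=np.array([(125,240),(163,272),(250,256),(201,212)])/np.array([400/140,343/120])+(180,110)
w=world("side",hp,.004);print("plate",w,w.mean(0))
print("top corner",world("top",[(175.6,243.9)],.094))
for a in(24,):
  M=R.from_euler("z",a,degrees=True).as_matrix()
  print("pred corners top", [ (np.array([.5545,.189,0])+M@np.array([i*.029,j*.029,0]))[:2] for i in(1,-1) for j in(1,-1)])
```

```text
[[0.5238 0.2093 0.054 ]
 [0.5543 0.1624 0.054 ]
 [0.5954 0.1815 0.054 ]] ctr [0.5596 0.1954 0.054 ]
plate [[0.5066 0.2094 0.004 ]
 [0.5359 0.1515 0.004 ]
 [0.61   0.1681 0.004 ]
 [0.5754 0.2509 0.004 ]] [0.557 0.195 0.004]
top corner [[0.5419 0.1439 0.094 ]]
pred corners top [array([0.5692, 0.2273]), array([0.5928, 0.1743]), array([0.5162, 0.2037]), array([0.5398, 0.1507])]
```

Both views agree with the arm within reading error: about 2 mm against 3.5 mm of play. Lowering carefully.

Converted, 0.0015 m is 0.03, -0.001 m is -0.02.

```bash
python3 jog.py '[{"xyz": [0.03, -0.02, 0.3], "jaw": 0.4}, {"xyz": [0.03, -0.02, 0.6], "jaw": 0.4}, {"xyz": [0.03, -0.02, 0.76], "jaw": 0.4}, {"xyz": [0.03, -0.02, 0.88], "jaw": 0.4}, {"xyz": [0.03, -0.02, 0.92], "jaw": 0.4}, {"xyz": [0.03, -0.02, 0.92], "jaw": 0.4}]'
python3 - <<'E'
from h import *
print(yaw(),tool([.556,.191,.0165]),bot.sense()["position"])
cv2.imwrite("pics/h2.png",cv2.resize(bot.read_camera("side")[140:230,190:310],None,fx=6,fy=6))
E
```

```text
time_s: 4.65
position: [0.5594, 0.1905, 0.0252]
ee_rot: [0.978, 0.207, 0.0, 0.0]
wrist_force: [-0.7, -0.6, -0.8]
opening: 0.69
grip_force: 67.3
-66.05458768996223 [-0.00286827 -0.00187339  0.00873809] [0.55937437 0.19045318 0.02524102]
```

View pics/h2.png

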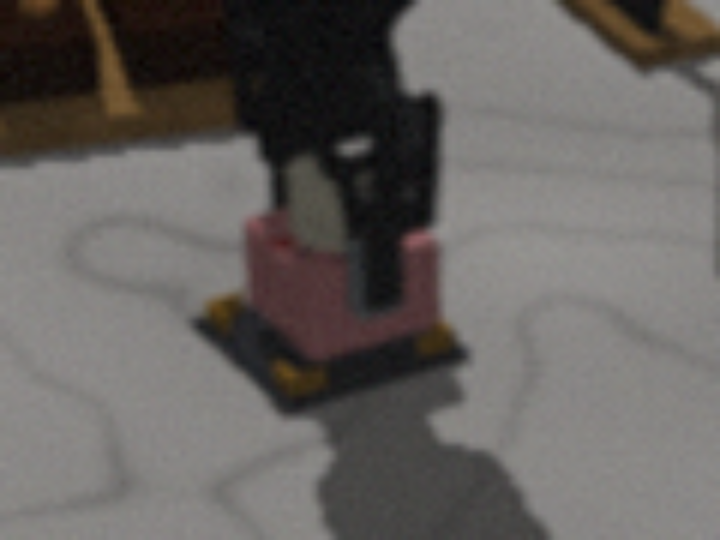

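The timer is hanging just above the lips. Pose readings are noisy by a few mm, so I'll average some, and project the expected holder and case outlines onto an enlarged view.

Run:
```python
from h import *
np.set_printoptions(precision=4,suppress=True)
P=[];F=[];I=[]
for i in range(16):
    I.append(bot.read_camera("side").astype(float));s=bot.sense();P.append(s["position"]);F.append(s["wrist_force"])
P=np.array(P);m=P.mean(0);print(m,P.std(0),np.mean(F,0),s["time_s"])
im=cv2.resize(np.mean(I,0).astype(np.uint8)[140:230,190:310],None,fx=6,fy=6,interpolation=cv2.INTER_CUBIC)
M=R.from_euler("z",24,degrees=True).as_matrix()
sq=lambda c,h,z:[np.array([c[0],c[1],z])+M@np.array([i*h,j*h,0]) for i,j in((1,1),(1,-1),(-1,-1),(-1,1))]
for c,h,z,col in(((.556,.191),.042,.004,(255,255,0)),((.556,.191),.0375,.013,(0,255,0)),(m,.03,m[2]-.0122,(255,255,255)),(m,.03,m[2]+.0278,(0,0,255))):
    q=((proj("side",sq(c,h,z))-(190,140)+.5)*6-.5).round().astype(int)
    cv2.polylines(im,[q],True,col,1)
im=np.clip(im*1.3,0,255).astype(np.uint8);cv2.imwrite("pics/h3.png",im)
```

```text
[0.5596 0.1908 0.025 ] [0.     0.     0.0001] [-1.2455 -3.0772  4.5088] 5.5
```

View pics/h3.png

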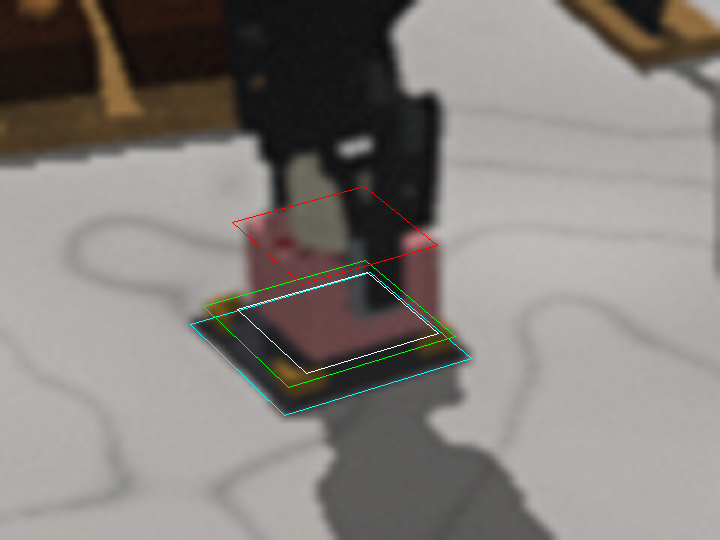

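The measurements are steady, and the arm has met a lip (about 7 N, underside at about 13 mm). The case sits a little too far right and back compared with the predicted white outline. I'll compute its real offset from the visible underside corners (250,305), (313,360), (440,331) and front/left top corners.

Run:
```python
from h import *
np.set_printoptions(precision=4,suppress=True)
f=lambda P:(np.array(P,float)+.5)/6-.5+(190,140)
w=world("side",f([(250,305),(313,360),(440,331)]),.013)
M=R.from_euler("z",24,degrees=True).as_matrix()
print("per corner centre est"); 
for p,ij in zip(w,((-1,1),(-1,-1),(1,-1))): print(p[:2]-(M@np.array([*ij,0])*.03)[:2])
w=world("side",f([(248,220),(440,230)]),.053)
for p,ij in zip(w,((-1,1),(1,-1))): print("top",p[:2]-(M@np.array([*ij,0])*.029)[:2])
h=world("side",f([(193,324),(285,412),(468,354)]),.004)
for p,ij in zip(h,((-1,1),(-1,-1),(1,-1))): print("holder",p[:2]-(M@np.array([*ij,0])*.042)[:2])
print(tool([.556,.191,.03]))
```

```text
per corner centre est
[0.565  0.1934]
[0.5632 0.2003]
[0.5604 0.1922]
top [0.5648 0.1918]
top [0.5635 0.2024]
holder [0.5572 0.1906]
holder [0.5565 0.1929]
holder [0.5553 0.194 ]
[-0.0032 -0.0016 -0.0051]
```

The case is about 7 mm too far along tool +x. Raise slightly, shift back, and check.

Converted, -0.007 m is -0.14, -0.004 m is -0.08.

```bash
python3 jog.py '[{"xyz": [0, 0, -0.12], "jaw": 0.4}, {"xyz": [-0.08, 0, -0.12], "jaw": 0.4}, {"xyz": [-0.14, 0, -0.12], "jaw": 0.4}, {"xyz": [-0.14, 0, -0.12], "jaw": 0.4}, {"xyz": [-0.14, 0, -0.12], "jaw": 0.4}]'
python3 - <<'E'
from h import *
np.set_printoptions(precision=4,suppress=True)
for i in range(5):
    a=bot.read_camera("side");print(bot.sense()["position"],bot.sense()["wrist_force"])
E
```

```text
time_s: 5.92
position: [0.5514, 0.1882, 0.0293]
ee_rot: [0.978, 0.208, -0.001, -0.0]
wrist_force: [0.5, -0.5, -2.9]
opening: 0.688
grip_force: 67.1
[0.5517 0.1882 0.0295] [ 0.255   0.6182 -4.4248]
[0.5519 0.1882 0.0296] [-0.0433  0.0362 -2.9192]
[0.5521 0.1882 0.0297] [ 0.6187  0.0539 -3.9011]
[0.5522 0.1882 0.0298] [ 0.2383  0.4768 -3.2686]
[0.5522 0.1882 0.0298] [-0.4717 -0.9303 -3.0762]
```

Converted, 0.012 m is 0.24, 0.014 m is 0.28.

```bash
python3 jog.py '[{"xyz": [0, 0, 0.08], "jaw": 0.4}, {"xyz": [0, 0, 0.16], "jaw": 0.4}, {"xyz": [0, 0, 0.24], "jaw": 0.4}, {"xyz": [0, 0, 0.28], "jaw": 0.4}, {"xyz": [0, 0, 0.28], "jaw": 0.4}, {"xyz": [0, 0, 0.28], "jaw": 0.4}]'
python3 - <<'E'
from h import *
np.set_printoptions(precision=4,suppress=True)
for i in range(5):
    a=bot.read_camera("side");print(bot.sense()["position"],bot.sense()["wrist_force"])
E
```

```text
time_s: 6.67
position: [0.5521, 0.1881, 0.0163]
ee_rot: [0.978, 0.208, -0.0, 0.0]
wrist_force: [-3.3, 0.2, 5.0]
opening: 0.689
grip_force: 68.0
[0.5521 0.1882 0.0163] [-5.0601 -0.5455  4.6317]
[0.5521 0.1882 0.0163] [-4.4421 -0.7333  5.9939]
[0.5521 0.1881 0.0163] [-3.7096  0.1647  5.3806]
[0.5521 0.1882 0.0163] [-3.4721 -1.6794  5.0771]
[0.5521 0.1882 0.0163] [-3.9061 -0.9503  6.082 ]
```

The underside is at 4 mm, so the timer is seated on the floor. Release, rise and step aside for a clear look.

Converted, -0.12 m is -2.4, -0.09 m is -1.8.

```bash
python3 jog.py '[{"jaw": 1}, {"jaw": 1}, {"jaw": 1}, {"jaw": 1}, {"xyz": [0, 0, -0.6], "jaw": 1}, {"xyz": [0, 0, -1.2], "jaw": 1}, {"xyz": [0, 0, -1.8], "jaw": 1}, {"xyz": [0, 0, -2.4], "jaw": 1}]'
python3 jog.py '[{"xyz": [-0.32, 0.74, 0], "jaw": 1}, {"xyz": [-0.64, 1.48, 0], "jaw": 1}, {"xyz": [-0.96, 2.2, 0], "jaw": 1}, {"xyz": [-1.3, 2.94, 0], "jaw": 1}, {"xyz": [-1.62, 3.66, 0], "jaw": 1}, {"xyz": [-1.62, 3.66, 0], "jaw": 1}]'
python3 - <<'E'
from h import *
I=[bot.read_camera("top").astype(float) for i in range(6)]
b=np.mean(I,0).astype(np.uint8)[203:273,120:200]
a=bot.read_camera("side");cv2.imwrite("pics/full_side.png",a);cv2.imwrite("pics/full_top.png",np.mean(I,0).astype(np.uint8))
o=cv2.resize(b,None,fx=8,fy=8,interpolation=cv2.INTER_CUBIC)
cv2.imwrite("pics/p1.png",np.clip(o*1.3,0,255).astype(np.uint8))
E
```

```text
time_s: 7.58
position: [0.5521, 0.1881, 0.137]
ee_rot: [0.978, 0.208, -0.0, -0.0]
wrist_force: [0.1, 1.1, 0.3]
opening: 1.002
grip_force: 0.0
time_s: 8.08
position: [0.553, -0.0184, 0.1363]
ee_rot: [0.979, 0.205, 0.0, 0.002]
wrist_force: [0.4, 0.7, 0.0]
opening: 1.002
grip_force: 0.0
```

View pics/p1.png

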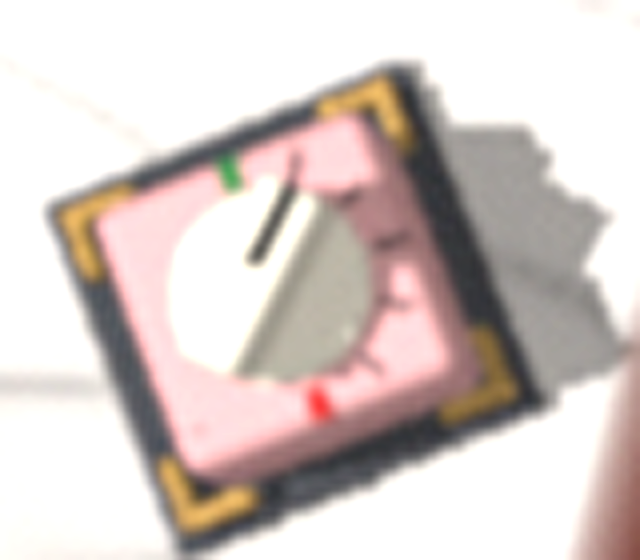

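The timer sits flat inside all four lips. Green mark at (231,174), red at (319,404), pointer stripe (256,262)→(298,190). My picture budget is used up, so from here I'll measure by code.

```bash
cat >> h.py <<'E'
def dialread(show=True):
    "code-only reading: green/red mark centroids and the dark stripe, averaged top picture"
    im=np.mean([bot.read_camera("top").astype(float) for i in range(6)],0)
    b=cv2.resize(im[203:273,120:200].astype(np.float32),None,fx=8,fy=8,interpolation=cv2.INTER_CUBIC)
    B,G,Rr=b[...,0],b[...,1],b[...,2]
    t=lambda P,z:world("top",(np.array(P,float)+.5)/8-.5+(120,203),z)
    yy,xx=np.mgrid[:b.shape[0],:b.shape[1]];box=(abs(xx-275)<95)&(abs(yy-285)<145)
    def cen(m):
        n,l,s,c=cv2.connectedComponentsWithStats((m&box).astype(np.uint8));k=1+np.argmax(s[1:,4]);return c[k],l==k
    g,_=cen(G-Rr>25);r,_=cen(Rr-np.maximum(G,B)>90)
    out=dict(g=g,r=r)
    W=t([g,r],.044);v=W[0]-W[1];out.update(len=np.linalg.norm(v[:2]),zero=np.degrees(np.arctan2(v[1],v[0])),ctr=W.mean(0))
    c=proj("top",[[*out["ctr"][:2],.071]])[0];c=(c-(120,203)+.5)*8-.5;out["axis_px"]=c
    disc=np.hypot(xx-c[0],yy-c[1])<78
    k,m=cen((b.max(2)<75)&disc)
    pts=np.argwhere(m)[:,::-1].astype(float);out["n"]=len(pts)
    d=np.linalg.svd(pts-k,full_matrices=False)[2][0]
    if d@(k-c)<0:d=-d
    w=t([k-25*d,k+25*d],.071);v=w[1]-w[0];out["ptr"]=np.degrees(np.arctan2(v[1],v[0]));out["stripe"]=k
    out["minutes"]=((out["zero"]-out["ptr"])%360)/6
    return out
E
python3 - <<'E'
from h import *
np.set_printoptions(precision=4,suppress=True)
f=lambda P:(np.array(P,float)+.5)/8-.5+(120,203)
g=world("top",f([(231,174),(319,404)]),.044);v=g[0]-g[1];print(g.mean(0),np.linalg.norm(v),np.degrees(np.arctan2(v[1],v[0])))
s=world("top",f([(256,262),(298,190)]),.071);v=s[1]-s[0];print(s,np.linalg.norm(v),np.degrees(np.arctan2(v[1],v[0])))
print(dialread());print(yaw(),bot.sense()["joint_pos"],bot.sense()["position"])
E
```

```text
[0.5553 0.1878 0.044 ] 0.05188086838743293 23.93592095258328
[[0.5573 0.1866 0.071 ]
 [0.5721 0.1791 0.071 ]] 0.016596133549515085 -26.782315294006317
{'g': array([229.0161, 171.5138]), 'r': array([317.9721, 402.5824]), 'len': np.float64(0.05217328174116531), 'zero': np.float64(24.05175038707824), 'ctr': array([0.5557, 0.1881, 0.044 ]), 'axis_px': array([247.6516, 270.0507]), 'n': 19, 'ptr': np.float64(-30.544536454733095), 'stripe': array([259.8421, 249.3158]), 'minutes': np.float64(9.099381140301888)}
-65.95459483522077 [-0.1633  0.1379  1.8071  0.      1.1967  0.9878] [ 0.5527 -0.0114  0.1359]
```

Dial axis about (0.555,0.188), zero at 24°, pointer at -27° (8.5 min). Return above the dial, turning the tool to yaw +63° and opening to 0.45.

```bash
python3 jog.py '[{"rotvec": [0, 0, -0.12], "xyz": [0.28, -0.6, 0], "jaw": 0.45}, {"rotvec": [0, 0, -0.24], "xyz": [0.56, -1.2, 0], "jaw": 0.45}, {"rotvec": [0, 0, -0.36], "xyz": [0.84, -1.8, 0], "jaw": 0.45}, {"rotvec": [0, 0, -0.48], "xyz": [1.12, -2.4, 0], "jaw": 0.45}, {"rotvec": [0, 0, -0.6], "xyz": [1.4, -3, 0], "jaw": 0.45}, {"rotvec": [0, 0, -0.72], "xyz": [1.66, -3.62, 0], "jaw": 0.45}, {"rotvec": [0, 0, -0.84], "xyz": [1.66, -3.62, 0], "jaw": 0.45}, {"rotvec": [0, 0, -0.96], "xyz": [1.66, -3.62, 0], "jaw": 0.45}]'
python3 jog.py '[{"rotvec": [0, 0, -0.12], "jaw": 0.45}, {"rotvec": [0, 0, -0.24], "jaw": 0.45}, {"rotvec": [0, 0, -0.36], "jaw": 0.45}, {"rotvec": [0, 0, -0.48], "jaw": 0.45}, {"rotvec": [0, 0, -0.6], "jaw": 0.45}, {"rotvec": [0, 0, -0.72], "jaw": 0.45}, {"rotvec": [0, 0, -0.84], "jaw": 0.45}, {"rotvec": [0, 0, -0.96], "jaw": 0.45}]'
python3 jog.py '[{"rotvec": [0, 0, -0.12], "jaw": 0.45}, {"rotvec": [0, 0, -0.24], "jaw": 0.45}, {"rotvec": [0, 0, -0.33], "jaw": 0.45}, {"rotvec": [0, 0, -0.33], "jaw": 0.45}, {"rotvec": [0, 0, -0.33], "jaw": 0.45}, {"rotvec": [0, 0, -0.33], "jaw": 0.45}]'
python3 - <<'E'
from h import *
for i in range(4): bot.read_camera("side")
print(yaw(),bot.sense()["position"],tool([.555,.188,.053]))
E
```

```text
time_s: 9.4
position: [0.5545, 0.1896, 0.1359]
ee_rot: [0.769, 0.64, 0.0, -0.0]
wrist_force: [0.2, -1.1, -1.2]
opening: 0.452
grip_force: 0.0
time_s: 10.07
position: [0.5548, 0.1873, 0.1359]
ee_rot: [0.388, 0.922, -0.0, -0.0]
wrist_force: [-0.4, 0.3, 0.2]
opening: 0.451
grip_force: 0.0
time_s: 10.57
position: [0.5549, 0.1872, 0.1359]
ee_rot: [0.235, 0.972, -0.0, 0.0]
wrist_force: [0.7, 0.3, -0.1]
opening: 0.449
grip_force: 0.0
62.85476062706293 [0.55489554 0.1871811  0.13592456] [0.0002782  0.00077778 0.08292456]
```

Yaw is 62.9° and position is within 1 mm. Descend and pinch.

```bash
python3 jog.py '[{"xyz": [0, 0.02, 0.5], "jaw": 0.45}, {"xyz": [0, 0.02, 1], "jaw": 0.45}, {"xyz": [0, 0.02, 1.4], "jaw": 0.45}, {"xyz": [0, 0.02, 1.6], "jaw": 0.45}, {"xyz": [0, 0.02, 1.64], "jaw": 0.45}, {"xyz": [0, 0.02, 1.64], "jaw": 0.45}]'
python3 jog.py '[{"jaw": 0}, {"jaw": 0}, {"jaw": 0}, {"jaw": 0}, {"jaw": 0}, {"jaw": 0}]'
python3 - <<'E'
from h import *
for i in range(2): bot.read_camera("side")
print(yaw(),bot.sense()["position"],bot.sense()["ft_torque"])
E
```

```text
time_s: 11.27
position: [0.5551, 0.188, 0.0536]
ee_rot: [0.234, 0.972, -0.0, -0.001]
wrist_force: [-0.6, 0.0, 1.2]
opening: 0.452
grip_force: 0.0
time_s: 11.77
position: [0.5567, 0.1884, 0.0559]
ee_rot: [0.234, 0.972, 0.001, 0.001]
wrist_force: [-0.8, 0.9, 6.5]
opening: 0.131
grip_force: 61.5
62.90908340327894 [0.55673218 0.18836669 0.05586365] [-0.01365753  0.15972031  0.03366089]
```

Bar pinched (opening 0.13, about 12 mm). Twist clockwise by 2.62 rad: about 32.5–33.5 min, allowing for case play and below the stop.

```bash
python3 jog.py '[{"rotvec": [0, 0, 0.11], "jaw": 0}, {"rotvec": [0, 0, 0.22], "jaw": 0}, {"rotvec": [0, 0, 0.33], "jaw": 0}, {"rotvec": [0, 0, 0.44], "jaw": 0}, {"rotvec": [0, 0, 0.55], "jaw": 0}, {"rotvec": [0, 0, 0.66], "jaw": 0}, {"rotvec": [0, 0, 0.77], "jaw": 0}, {"rotvec": [0, 0, 0.88], "jaw": 0}]'
python3 jog.py '[{"rotvec": [0, 0, 0.11], "jaw": 0}, {"rotvec": [0, 0, 0.22], "jaw": 0}, {"rotvec": [0, 0, 0.33], "jaw": 0}, {"rotvec": [0, 0, 0.44], "jaw": 0}, {"rotvec": [0, 0, 0.55], "jaw": 0}, {"rotvec": [0, 0, 0.66], "jaw": 0}, {"rotvec": [0, 0, 0.77], "jaw": 0}, {"rotvec": [0, 0, 0.88], "jaw": 0}]'
python3 jog.py '[{"rotvec": [0, 0, 0.11], "jaw": 0}, {"rotvec": [0, 0, 0.22], "jaw": 0}, {"rotvec": [0, 0, 0.33], "jaw": 0}, {"rotvec": [0, 0, 0.44], "jaw": 0}, {"rotvec": [0, 0, 0.55], "jaw": 0}, {"rotvec": [0, 0, 0.66], "jaw": 0}, {"rotvec": [0, 0, 0.77], "jaw": 0}, {"rotvec": [0, 0, 0.86], "jaw": 0}]'
python3 - <<'E'
from h import *
for i in range(4): bot.read_camera("side")
print(yaw(),bot.sense()["position"],bot.sense()["ft_torque"],bot.sense()["wrist_force"])
E
```

```text
time_s: 12.53
position: [0.5555, 0.1875, 0.0558]
ee_rot: [0.628, 0.778, -0.0, 0.0]
wrist_force: [-5.5, -2.7, 10.9]
opening: 0.134
grip_force: 62.3
time_s: 13.2
position: [0.5545, 0.1892, 0.0558]
ee_rot: [0.9, 0.437, -0.0, -0.001]
wrist_force: [-9.6, 2.8, 14.0]
opening: 0.132
grip_force: 62.7
time_s: 13.87
position: [0.5538, 0.1907, 0.056]
ee_rot: [1.0, 0.022, -0.001, -0.002]
wrist_force: [-11.3, 8.2, 15.3]
opening: 0.136
grip_force: 62.9
-87.20022549433914 [0.55372684 0.19047064 0.05594662] [ 1.19278751  2.13365799 -0.03941246] [-12.45776441   6.62688168  15.40493819]
```

Torque is at dial friction, not the stop, and the dial turned 150° to about 32–33.5 min, past red. Now turn back about 1.45 rad, release, and measure.

```bash
python3 jog.py '[{"rotvec": [0, 0, -0.11], "jaw": 0}, {"rotvec": [0, 0, -0.22], "jaw": 0}, {"rotvec": [0, 0, -0.33], "jaw": 0}, {"rotvec": [0, 0, -0.44], "jaw": 0}, {"rotvec": [0, 0, -0.55], "jaw": 0}, {"rotvec": [0, 0, -0.66], "jaw": 0}, {"rotvec": [0, 0, -0.77], "jaw": 0}, {"rotvec": [0, 0, -0.88], "jaw": 0}]'
python3 jog.py '[{"rotvec": [0, 0, -0.11], "jaw": 0}, {"rotvec": [0, 0, -0.22], "jaw": 0}, {"rotvec": [0, 0, -0.33], "jaw": 0}, {"rotvec": [0, 0, -0.44], "jaw": 0}, {"rotvec": [0, 0, -0.54], "jaw": 0}, {"rotvec": [0, 0, -0.57], "jaw": 0}, {"rotvec": [0, 0, -0.57], "jaw": 0}, {"rotvec": [0, 0, -0.57], "jaw": 0}]'
python3 - <<'E'
from h import *
for i in range(2): bot.read_camera("side")
print(yaw(),bot.sense()["position"],bot.sense()["ft_torque"],bot.sense()["wrist_force"])
E
python3 jog.py '[{"jaw": 0.45}, {"jaw": 0.45}, {"jaw": 0.45}, {"jaw": 0.45}, {"xyz": [0, 0, -0.4], "jaw": 0.45}, {"xyz": [0, 0, -1], "jaw": 0.45}, {"xyz": [0, 0, -1.6], "jaw": 0.45}, {"xyz": [0, 0, -1.6], "jaw": 0.45}]'
python3 - <<'E'
from h import *
for i in range(3): bot.read_camera("side")
print(yaw(),bot.sense()["position"],tool([bot.sense()["position"][0],bot.sense()["position"][1]-.2,.136]))
E
```

```text
time_s: 14.73
position: [0.5545, 0.1889, 0.0558]
ee_rot: [0.893, 0.45, -0.001, -0.001]
wrist_force: [-8.8, -0.1, 13.0]
opening: 0.13
grip_force: 62.4
time_s: 15.4
position: [0.5557, 0.1885, 0.0558]
ee_rot: [0.732, 0.681, 0.0, 0.0]
wrist_force: [-5.0, 0.4, 10.2]
opening: 0.133
grip_force: 62.0
-4.108338421660488 [0.55568376 0.18849262 0.05583741] [0.01193275 0.86580973 0.04905305] [-5.14883245 -0.11985386 10.23303795]
time_s: 16.17
position: [0.5595, 0.1889, 0.1407]
ee_rot: [0.732, 0.681, 0.004, 0.003]
wrist_force: [0.7, 1.3, 1.2]
opening: 0.448
grip_force: 0.0
-4.1276327642241055 [0.55544217 0.18803749 0.13401997] [-0.19948099  0.0143967  -0.00199785]
```

Converted, -0.2 m is -4, -0.16 m is -3.2.

```bash
python3 jog.py '[{"xyz": [-0.8, 0.06, 0], "jaw": 0.45}, {"xyz": [-1.6, 0.12, 0], "jaw": 0.45}, {"xyz": [-2.4, 0.18, 0], "jaw": 0.45}, {"xyz": [-3.2, 0.24, 0], "jaw": 0.45}, {"xyz": [-4, 0.28, 0], "jaw": 0.45}, {"xyz": [-4, 0.28, 0], "jaw": 0.45}]'
python3 - <<'E'
from h import *
d=dialread();print(d)
im=np.mean([bot.read_camera("top").astype(float) for i in range(6)],0)
np.save("now.npy",im)
b=cv2.resize(im[203:273,120:200].astype(np.float32),None,fx=8,fy=8,interpolation=cv2.INTER_CUBIC)
c=d["axis_px"].astype(int)
print(c);print(b[c[1]-90:c[1]+91:9,c[0]-90:c[0]+91:9].max(2).astype(int))
E
```

```text
time_s: 16.82
position: [0.5537, -0.0187, 0.1321]
ee_rot: [0.734, 0.679, -0.002, -0.0]
wrist_force: [1.1, 0.5, 0.8]
opening: 0.45
grip_force: 0.0Traceback (most recent call last):
  File "<stdin>", line 2, in <module>
  File "h.py", line 36, in dialread
    k,m=cen((b.max(2)<75)&disc)
        ~~~^^^^^^^^^^^^^^^^^^^^
  File "h.py", line 30, in cen
    n,l,s,c=cv2.connectedComponentsWithStats((m&box).astype(np.uint8));k=1+np.argmax(s[1:,4]);return c[k],l==k
                                                                           ~~~~~~~~~^^^^^^^^^
    return _wrapfunc(a, 'argmax', axis=axis, out=out, **kwds)
    return bound(*args, **kwds)
ValueError: attempt to get argmax of an empty sequence
```

```bash
sed -i 's/(b.max(2)<75)&disc/(b.max(2)<bot_thr)\&disc/; s/def dialread(show=True):/bot_thr=105\ndef dialread():/' h.py
python3 - <<'E'
import h
from h import *
np.set_printoptions(precision=4,suppress=True,linewidth=160)
for t in(90,105,118):
    h.bot_thr=t
    try:d=dialread();print(t,d)
    except ValueError:print(t,"none")
im=np.mean([bot.read_camera("top").astype(float) for i in range(6)],0)
b=cv2.resize(im[203:273,120:200].astype(np.float32),None,fx=8,fy=8,interpolation=cv2.INTER_CUBIC)
c=d["axis_px"].astype(int)
print(b[c[1]-90:c[1]+91:9,c[0]-90:c[0]+91:9].max(2).astype(int))
E
```

```text
90 {'g': array([225.8023, 163.7581]), 'r': array([303.7187, 398.0464]), 'len': np.float64(0.05200863849562263), 'zero': np.float64(21.497605726078984), 'ctr': array([0.5569, 0.19  , 0.044 ]), 'axis_px': array([238.6709, 263.6928]), 'n': 355, 'ptr': np.float64(-93.05633562975446), 'stripe': array([290.1718, 270.5324]), 'minutes': np.float64(19.092323559305573)}
105 {'g': array([225.8361, 163.8478]), 'r': array([303.6798, 398.1545]), 'len': np.float64(0.05200677564909196), 'zero': np.float64(21.48090129774899), 'ctr': array([0.5569, 0.19  , 0.044 ]), 'axis_px': array([238.6682, 263.7946]), 'n': 571, 'ptr': np.float64(-93.10003009898615), 'stripe': array([287.6778, 270.3187]), 'minutes': np.float64(19.096821899455858)}
118 {'g': array([225.8279, 163.7465]), 'r': array([303.7422, 398.094 ]), 'len': np.float64(0.05202017160290186), 'zero': np.float64(21.49292550955648), 'ctr': array([0.5569, 0.19  , 0.044 ]), 'axis_px': array([238.6961, 263.7111]), 'n': 735, 'ptr': np.float64(-93.04046969984466), 'stripe': array([286.8   , 270.2639]), 'minutes': np.float64(19.088899201566857)}
[[106 128 1
[... 1116 characters left out ...]
18]
 [221 214 205 205 206 211 214 219 226 229 233 233 235 233 232 232 232 231 233 229 195]
 [223 211 201 192 184 180 181 184 185 192 197 200 201 201 203 209 213 219 226 233 207]
 [226 226 228 227 223 219 214 215 211 205 198 193 190 183 176 177 181 185 187 192 179]
 [229 228 232 235 234 235 234 235 234 234 230 228 228 226 220 218 218 217 214 208 201]
 [229 227 228 233 234 234 235 235 234 235 235 235 235 236 236 236 235 235 235 235 237]
 [231 227 226 231 234 234 233 233 233 234 233 234 234 235 234 234 234 235 235 237 236]
 [232 228 227 229 231 232 233 233 234 234 233 233 233 234 234 233 233 234 236 235 212]
 [234 230 227 228 227 227 231 235 234 234 234 234 234 234 234 234 235 234 229 211 187]]
```

The code reads zero at 21.5° and the pointer at -93…-94° (the tool's yaw gave -94.1°), so the dial is at about 19.2 min. It needs about 4.5° more clockwise. Regrip and nudge.

Careful with the scale: shifts go in units of 50 mm. That gives: 0.04 m is 0.8, 0.2 m is 4.

```bash
python3 jog.py '[{"xyz": [0.8, -0.06, 0], "jaw": 0.45}, {"xyz": [1.6, -0.12, 0], "jaw": 0.45}, {"xyz": [2.4, -0.18, 0], "jaw": 0.45}, {"xyz": [3.2, -0.24, 0], "jaw": 0.45}, {"xyz": [4, -0.28, 0], "jaw": 0.45}, {"xyz": [4, -0.28, 0], "jaw": 0.45}, {"xyz": [4, -0.28, 0], "jaw": 0.45}, {"xyz": [4, -0.28, 0], "jaw": 0.45}]'
python3 - <<'E'
from h import *
for i in range(3): bot.read_camera("side")
print(yaw(),bot.sense()["position"],tool([.556,.189,.054]))
E
```

```text
time_s: 18.98
position: [0.5552, 0.1879, 0.1338]
ee_rot: [0.732, 0.682, -0.0, 0.0]
wrist_force: [0.3, -0.0, -0.5]
opening: 0.448
grip_force: 0.0
-4.232829624866192 [0.55553433 0.18656767 0.13388033] [0.00248879 0.00029776 0.07987939]
```

Converted, 0.08 m is 1.6, 0.07 m is 1.4.

```bash
python3 jog.py '[{"xyz": [0.04, 0, 0.5], "jaw": 0.45}, {"xyz": [0.04, 0, 1], "jaw": 0.45}, {"xyz": [0.04, 0, 1.4], "jaw": 0.45}, {"xyz": [0.04, 0, 1.6], "jaw": 0.45}, {"xyz": [0.04, 0, 1.6], "jaw": 0.45}]'
python3 jog.py '[{"jaw": 0}, {"jaw": 0}, {"jaw": 0}, {"jaw": 0}, {"jaw": 0}, {"rotvec": [0, 0, 0.03], "jaw": 0}, {"rotvec": [0, 0, 0.06], "jaw": 0}, {"rotvec": [0, 0, 0.078], "jaw": 0}]'
python3 - <<'E'
from h import *
for i in range(8): bot.read_camera("side")
print(yaw(),bot.sense()["position"],bot.sense()["wrist_force"],bot.sense()["opening"])
E
python3 jog.py '[{"jaw": 0.45}, {"jaw": 0.45}, {"jaw": 0.45}, {"jaw": 0.45}, {"xyz": [0, 0, -0.4], "jaw": 0.45}, {"xyz": [0, 0, -1], "jaw": 0.45}, {"xyz": [0, 0, -1.6], "jaw": 0.45}, {"xyz": [0, 0, -1.6], "jaw": 0.45}]'
python3 jog.py '[{"xyz": [-0.8, 0, 0], "jaw": 0.45}, {"xyz": [-1.6, 0, 0], "jaw": 0.45}, {"xyz": [-2.4, 0, 0], "jaw": 0.45}, {"xyz": [-3.2, 0, 0], "jaw": 0.45}, {"xyz": [-4, 0, 0], "jaw": 0.45}, {"xyz": [-4, 0, 0], "jaw": 0.45}]'
python3 - <<'E'
from h import *
print(dialread())
E
```

```text
time_s: 19.55
position: [0.5535, 0.1884, 0.0511]
ee_rot: [0.733, 0.681, -0.002, -0.001]
wrist_force: [-0.4, -0.2, -0.2]
opening: 0.45
grip_force: 0.0
time_s: 20.22
position: [0.5563, 0.1901, 0.0554]
ee_rot: [0.758, 0.652, 0.001, 0.001]
wrist_force: [-1.8, -0.9, 5.7]
opening: 0.134
grip_force: 64.0
-8.583450085099907 [0.55631674 0.1900765  0.05542102] [-2.21054362 -1.16694893  5.1446147 ] 0.13207529317199146
time_s: 21.28
position: [0.5596, 0.191, 0.1408]
ee_rot: [0.758, 0.652, 0.005, 0.003]
wrist_force: [2.1, -0.1, 0.8]
opening: 0.449
grip_force: 0.0
time_s: 21.78
position: [0.5249, -0.0137, 0.1339]
ee_rot: [0.76, 0.65, -0.001, 0.001]
wrist_force: [1.0, 0.1, -0.3]
opening: 0.448
grip_force: 0.0
{'g': array([225.40972222, 161.72453704]), 'r': array([302.01353383, 396.48120301]), 'len': np.float64(0.05201742147481258), 'zero': np.float64(21.186475982321134), 'ctr': array([0.55726499, 0.19025841, 0.044     ]), 'axis_px': array([237.59352598, 261.83495302]), 'n': 644, 'ptr': np.float64(-99.4605270375091), 'stripe': array([283.47981366, 272.01863354]), 'minutes': np.float64(20.107833836638374)}
```

Dial is at 20.0 min (tool yaw gives 19.97, camera 20.1), the timer is still in the holder and the arm is clear. Handing in.

```bash
python3 -c "
from bench import bot
print(bot.hand_in())"
```

```text
the job is handed in; nothing more can be done
None
```

The timer is seated flat in its holder and released. Its dial was twisted to about 32–33 min, past the red mark, then back; it overshot to about 19.2 and I nudged it clockwise to 20 min (camera reads 20.1). The arm never went near the jar, mug or plant, though I didn't re-check them in a picture, and I handed the job in at about 22 s without a verdict shown.

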